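Load the wire reel and hold the feed arm out at its second stop

TASK

Set the full blue-flanged wire reel down over the upright spindle of the grey feed stand, so that it sits fully home, and let go of it. Then squeeze the telescopic feed arm's black handle so that its red side button is pressed in, pull the handle straight out to its second stop (the end of its travel), and finish there still gripping the handle, with the button kept in, so that your hand and not the latch holds the arm out. Leave everything else on the desk where it is.

Things in the scene. Friction and masses are not known exactly. Their poses are not given: they have to be found in the camera images.
- spool: The full wire reel: blue plastic flanges, silver winding filled almost to the flange edge, so it handles as a plain cylinder 54 mm in diameter and 46 mm high, about 250 g. It stands upright on the desk, its bore (19 mm diameter, right through) vertical. Origin: centre of the underside; z up along the bore.
- empty_spool: Another reel of the same outer size (flanges 54 mm, height 46 mm, bore 19 mm), all grey, with a bare thin core of 26 mm diameter and flanges 3 mm thick, 40 g. Stands upright near the full one; not to be used or moved. Origin: centre of the underside.
- stand: Feed stand fixed to the desk: grey base plate 10 mm thick (x -95..+60, y -55..+100 mm in its frame), the upright spindle at x -60, y +40 mm, and a square aluminium tube 26 x 26 mm parallel to y, axis at x +30 mm, 60 mm above the desk, y -55..+100 mm. The rod with the handle pulls out of the tube's -y end, along stand -y. Origin on the desk surface; only yaw varies.
- spindle_seat (a point): Centre of the foot of the spindle, on the small black collar (44 mm diameter) the reel's underside rests on when fully home, 14 mm above the desk. The steel spindle, 12 mm diameter, rises 66 mm above this point (top 6 mm tapered). Axes as the stand's.
- handle: Black handle of the telescopic arm, 26 (x) x 50 (y) x 36 (z) mm, axes as the stand's. Origin: its centre, 60 mm above the desk, 35 mm beyond the tube mouth at the start; only desk below; a wire eye sticks out 22 mm from its -y end. Grip from above across x: one finger on the plain -x face, the other on the red button on +x. Width over the button 34 mm out, 28 mm pressed in.
- button_face (a point): Centre of the outer face of the red button, at half the handle's height and length, 21 mm in +x from the handle's centre when out, 15 mm when fully in. The button face is 24 mm (y) x 26 mm (z).
- release (a joint): Travel of the red button: 0 is out, 0.006 m fully in (towards stand -x). A spring pushes it out, about 1 N at first and 5.3 N when fully in. When it is in by 3 mm or less the latch can lock the arm; well in, the arm is free.
- telescope (a joint): How far the arm is out along stand -y: 0 in (starts latched); 0.055 m first stop (blue band shows on the rod); 0.110 m second stop, the hard end of travel (two red bands show). The latch drops in at each if the button is out; with the button in it slides freely, past the first stop too. Spring and friction resist a pull with 3 to 5 N; let go with the button in, it runs back.
- enclosure: Dented aluminium project box 120 x 80 x 50 mm, loose, leave alone. Origin: centre of the underside.
- relay: Clear-topped black relay cube 28 x 28 x 38 mm, loose, leave alone. Origin: centre of the underside.
- spudger: White nylon spudger lying flat, 125 x 9 x 6 mm, loose, leave alone. Origin: under the middle of its handle; x along it.
- chip_tube: Blue translucent chip tube 280 x 14 x 10 mm lying flat, loose, leave alone. Origin: under its centre; x along it.
- screwdriver: Red-handled screwdriver lying on the desk, 170 mm long, loose, leave alone. Its x runs from handle to tip.
- scrap_bin (a joint): Tilt of the grey steel scrap bin (160 x 190 x 140 mm, on side pins in a fixed frame at the left end of the desk): 0 upright, positive tips forward. Leave alone.
There are look-alikes about, which are no part of the job. Of the things that look like the spool, take the one that is farthest to the robot's left at the start.

How it is judged:
By the outcome, as a careful person would: the job done as asked, in the order asked, and still so for the second after the job is handed in, while the arm keeps its last pose, push and grip.
It also fails if it takes over 61 s, if anything falls off the work surface, if the arm or the gripper's body presses on something with over 40 N, if the wrist force passes 120 N, or if a joint passes its speed limit or range.

ROBOT

A 6-joint arm with a two-finger parallel gripper is mounted at the origin on the work surface. World frame = base frame: x ahead of the robot, y to its left, z up, the work surface at z = 0. Lengths are in m, angles in rad, forces in N, time in s.
With the tool pointing down it reaches from about 0.35 to 0.925 m from the base axis. Payload 6.4 kg.
Tool frame: the origin (TCP) lies at the very end of the fingers, on their centre line; the grasp point (between the pads) lies 19 mm behind it; z points along the fingers, y is the line along which they close (so a half turn about z gives the same grasp; the last joint's range is limited). The gripper opens to 94 mm and grips with 3 to 60 N. Pads are 16 mm wide; open, the fingers measure 119 mm over their backs; the gripper's body (75 mm by 177 mm) begins 78 mm behind the grasp point.
Start: joints at [1.158, 0.245, 1.558, -0, 1.339, -0.174], TCP at [0.154, 0.632, 0.205] pointing down, gripper open.
Joint ranges: [-3.13, 3.13], [-1.02, 2.26], [0.13, 2.54], [-0.95, 4.09], [0.21, 2.88], [-2.74, 2.74]. Speed limits (rad/s): [2.57, 2.57, 3.14, 3.14, 3.14, 3.14].

INTERFACE

Orientations are given as a unit quaternion [w, x, y, z].
In Python, from rig import r gives the robot as it stands. The module is installed in compiled form; this text tells all that it offers. Calls block until the motion is done:
- r.move_to(position, orientation): joint-space move of the TCP to a pose.
- r.move_straight(position, ori=None, feed=0.15): straight line of the TCP; ori=None keeps the orientation; feed is the mean speed in m/s.
- r.move_j(angles): joint-space move.
- r.let_go() and r.close(grasp_force=None): open the fingers fully, or close them until they stop; grasp_force is the grip in N (None keeps the last).
- r.dwell(seconds).
- r.ik(position, orientation): joint angles nearest the present ones, or None.
- r.camera(name): name is "scene" or "side" or "wrist"; returns a dict with "frame" (400x640x3 uint8, red, green, blue), "fx", "fy", "cx", "cy" (pixels), "pose" (4x4, takes a point from camera to world coordinates). Camera axes: x right, y down, z forward; pixel columns grow to the right and rows downward; lengths in m; the calibration is good to about 2 mm. A picture is of the moment at which its call begins. There is no depth.
A pose or a line that the arm cannot do raises r.PlanningError and nothing moves.
- r.finish_job(): hands the job in; it is judged then, once.
Trained networks look in the newest picture that a camera, given by its name, has taken for a name from the list of things; names that differ only in an ending like _2 or _b are one class to them, and where a whole thing is asked for, a point or a joint stands for the part that bears it (a point fixed in the world has none). Each returns a list of dicts, best first, with "confidence" (0 to 1); they miss things now and then, are a little off and sometimes report something else, mostly with a low value. They report only what shows in the picture. A call takes as long as a camera call. They do not tell look-alikes from the thing itself.
- r.search_frame(target, camera): "box" ([left, top, right, bottom] in pixels, round what is visible of it).
Readings, each from a call of its own:
- r.get_time(): time.
- r.get_joint_positions(): joint angles.
- r.get_joint_velocities(): joint speeds.
- r.get_tau(): joint torques, N m.
- r.get_tool_pos(): TCP position.
- r.get_eef_rot(): TCP orientation.
- r.get_force(): force on the tool from outside, world axes, zero at the start.
- r.get_torque(): the same for the moment, N m.
- r.get_width(): finger opening in m.
- r.get_grip_force(): force on a finger pad.
Only numpy, scipy, OpenCV 4.12 (cv2) and the standard library are available. Lean on these libraries where they do the work, as an engineer would, in place of code of your own. Each camera call takes 0.05 s, during which the arm holds its last target. There are 200 camera calls.

## Working session

There is one attempt and no reset: what is moved stays moved. The work goes in short steps, each a Python script; the robot and the scene stay as the last script left them, time stands still between calls to the robot, and variables do not carry over. Pictures are saved under pics/ and viewed, at most 10 in all, crops included, and the job is handed in when it is done.

```bash
mkdir -p pics; cat > h.py <<'E'
import numpy as np, cv2
from rig import r
def ray(c,u,v):
    P=np.array(c["pose"]); d=P[:3,:3]@np.array([(u-c["cx"])/c["fx"],(v-c["cy"])/c["fy"],1]); return P[:3,3],d
def onz(c,u,v,z):
    o,d=ray(c,u,v); return o+d*(z-o[2])/d[2]
def proj(c,p):
    P=np.array(c["pose"]); q=P[:3,:3].T@(np.array(p)-P[:3,3]); return np.array([c["fx"]*q[0]/q[2]+c["cx"],c["fy"]*q[1]/q[2]+c["cy"]])
def save(c,n): cv2.imwrite("pics/"+n,cv2.cvtColor(c["frame"],cv2.COLOR_RGB2BGR))
E
python3 - <<'E'
from h import *
for n in ["scene","side"]:
    c=r.camera(n); save(c,n+"0.png")
    print(n,np.round(c["pose"],3).tolist(),c["fx"],c["cx"],c["cy"])
    for t in ["spool","empty_spool","stand","spindle_seat","handle","button_face"]:
        try: print(t,[(np.round(x["box"]).tolist(),round(x["confidence"],2)) for x in r.search_frame(t,n)])
        except Exception as e: print(t,e)
print(r.get_time(),r.get_eef_rot())
E
```

```text
scene [[-0.873, 0.409, -0.265, 0.887], [0.487, 0.717, -0.499, 0.603], [-0.014, -0.564, -0.825, 1.084], [0.0, 0.0, 0.0, 1.0]] 381.20147832778247 321.0167152986889 196.29424710726462
spool [([276.0, 109.0, 290.0, 127.0], 0.76), ([276.0, 124.0, 292.0, 143.0], 0.56), ([281.0, 91.0, 296.0, 113.0], 0.49)]
empty_spool [([321.0, 140.0, 335.0, 162.0], 0.74)]
stand [([320.0, 208.0, 387.0, 285.0], 0.6)]
spindle_seat [([321.0, 210.0, 390.0, 283.0], 0.67)]
handle [([263.0, 149.0, 271.0, 166.0], 0.71), ([322.0, 212.0, 337.0, 228.0], 0.63), ([321.0, 140.0, 336.0, 161.0], 0.38)]
button_face []
side [[0.965, -0.157, 0.208, 0.292], [-0.261, -0.539, 0.801, -1.073], [-0.014, -0.828, -0.561, 0.872], [0.0, 0.0, 0.0, 1.0]] 453.9096968516253 321.55128434865844 203.07821285982916
spool [([327.0, 338.0, 352.0, 369.0], 0.86), ([308.0, 368.0, 336.0, 400.0], 0.84), ([327.0, 305.0, 350.0, 334.0], 0.78)]
empty_spool [([280.0, 274.0, 298.0, 298.0], 0.87), ([386.0, 312.0, 442.0, 354.0], 0.61)]
stand [([284.0, 173.0, 324.0, 220.0], 0.7)]
spindle_seat [([283.0, 173.0, 329.0, 219.0], 0.57)]
handle [([318.0, 197.0, 328.0, 216.0], 0.52), ([347.0, 214.0, 419.0, 231.0], 0.18)]
button_face []
0.7 [-2.35710500e-06  1.19104069e-01  9.92881776e-01 -9.64772340e-06]
```

```bash
python3 - <<'E'
import cv2
a=cv2.imread("pics/scene0.png")[70:300,240:420]; b=cv2.imread("pics/side0.png")[160:400,260:440]
import numpy as np
a=cv2.resize(a,None,fx=2.2,fy=2.2,interpolation=3);b=cv2.resize(b,None,fx=2.2,fy=2.2,interpolation=3)
o=np.zeros((530,800,3),np.uint8);o[:a.shape[0],:a.shape[1]]=a;o[:b.shape[0],400:400+b.shape[1]]=b
cv2.imwrite("pics/cr0.png",o)
E
```

```text
(no output)
```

View pics/scene0.png

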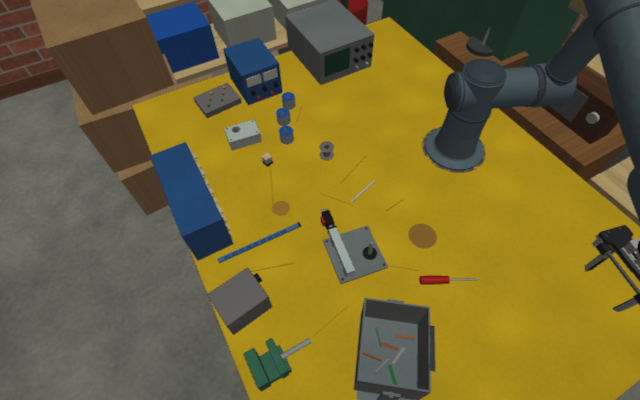

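View pics/cr0.png

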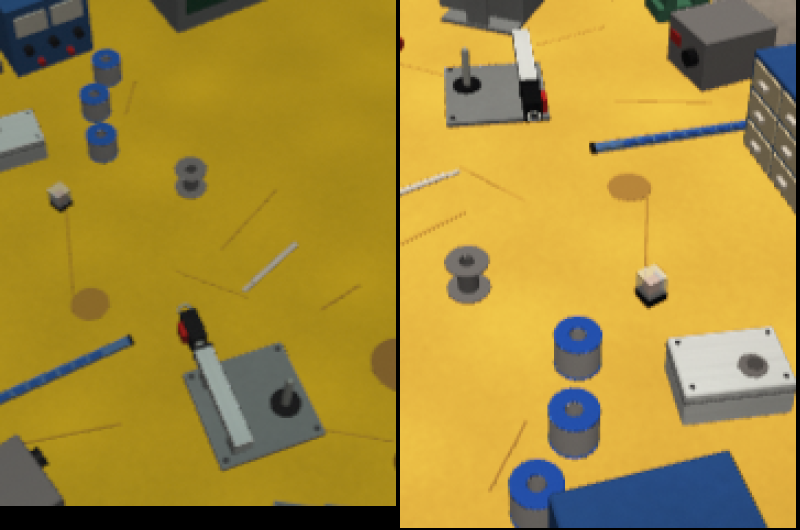

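The picture shows three blue reels, at scene (289,100), (283,117) and (286,133), which are side (327-352, 368-400), (340,353) and (338,320). The one wanted has the largest y. That should be scene (286,133) / side (338,320), and I'll check it with numbers. The grey open-core reel at scene (327,151) is the empty one. The spindle tip is at scene (371,244), and the handle with its red button is at scene (327,218).

```bash
cat >> h.py <<'E'
def tri(obs):
    A=np.zeros((3,3));b=np.zeros(3)
    for c,u,v in obs:
        o,d=ray(c,u,v); d=d/np.linalg.norm(d); M=np.eye(3)-np.outer(d,d); A+=M;b+=M@o
    return np.linalg.solve(A,b)
DOWN=lambda th: np.array([0,np.cos(th/2),np.sin(th/2),0])  # tool down; tool x at world angle th
E
python3 - <<'E'
from h import *
a=r.camera("scene");b=r.camera("side")
f=lambda x,y:print(np.round(tri([(a,*x),(b,*y)]),3))
for x,y in [((288,101),(320,384)),((283,118),(339.5,353.5)),((286,135),(338.5,319.5)),((327,151),(289,286))]: f(x,y)
print("spindle");f((371,243.6),(290,183.6));f((370,253),(290.5,198))
print("plate corners scene z.01")
# corners from crop
for p in [(283,347),(323,434),(222,468),(186,376)]: print(np.round(onz(a,p[0]/2.2+240,p[1]/2.2+70,.01),3))
print("tube top far/mouth z .073");
for p in [(242,440),(205,348)]: print(np.round(onz(a,p[0]/2.2+240,p[1]/2.2+70,.073),3))
print("handle",np.round(onz(a,192/2.2+240,326/2.2+70,.078),3))
w=r.camera("wrist");save(w,"w0.png");P=np.array(w["pose"]);print(np.round(P,3).tolist(),w["fx"])
E
```

```text
[ 0.431 -0.515  0.023]
[ 0.492 -0.446  0.015]
[ 0.52  -0.354  0.018]
[ 0.426 -0.207  0.017]
spindle
[0.517 0.213 0.072]
[0.516 0.215 0.012]
plate corners scene z.01
[0.469 0.138 0.01 ]
[0.496 0.279 0.01 ]
[0.642 0.253 0.01 ]
[0.616 0.109 0.01 ]
tube top far/mouth z .073
[0.614 0.254 0.073]
[0.587 0.113 0.073]
handle [0.587 0.076 0.078]
[[0.236, 0.933, 0.273, 0.074], [0.972, -0.226, -0.066, 0.651], [-0.0, 0.28, -0.96, 0.384], [0.0, 0.0, 0.0, 1.0]] 278.2549652882689
```

```bash
python3 - <<'E'
from h import *
th=np.radians(73)
r.move_to([.52,-.354,.16],DOWN(th))
w=r.camera("wrist");save(w,"w1.png")
hsv=cv2.cvtColor(w["frame"],cv2.COLOR_RGB2HSV)
m=cv2.inRange(hsv,(105,120,60),(125,255,255))
n,l,s,ce=cv2.connectedComponentsWithStats(m)
for i in range(1,n):
    if s[i,4]>100:
        cs,_=cv2.findContours((l==i).astype(np.uint8),cv2.RETR_EXTERNAL,2)
        pts=np.array([onz(w,u,v,.046)[:2] for u,v in cs[0][:,0]],np.float32)
        print(s[i],ce[i],onz(w,*ce[i],.046).round(4),cv2.minEnclosingCircle(pts))
print(r.search_frame("spool","wrist"),r.get_time(),r.get_tool_pos(),r.get_joint_positions())
E
```

```text
[ 301  173   48   47 1490] [324.28053691 196.08187919] [ 0.5233 -0.352   0.046 ] ((0.5230663418769836, -0.3526289463043213), 0.02621527574956417)
[ 300  257   43   40 1155] [320.98008658 276.26320346] [ 0.491  -0.4454  0.046 ] ((0.490856409072876, -0.4462984502315521), 0.026439696550369263)
[276 341  37  12 332] [294.23795181 345.71084337] [ 0.4284 -0.5324  0.046 ] ((0.42999887466430664, -0.5267277359962463), 0.023233123123645782)
[{'box': [297.9, 241.7, 343.1, 295.2], 'confidence': 0.77}, {'box': [279.4, 298.6, 315.0, 357.9], 'confidence': 0.57}, {'box': [298.4, 166.9, 348.7, 219.7], 'confidence': 0.56}] 4.6083 [ 0.52029306 -0.35357998  0.16002082] [-7.76890077e-01  2.39446035e-01  1.65039161e+00  8.43017914e-05
  1.25172590e+00 -4.80967053e-01]
```

View pics/w1.png

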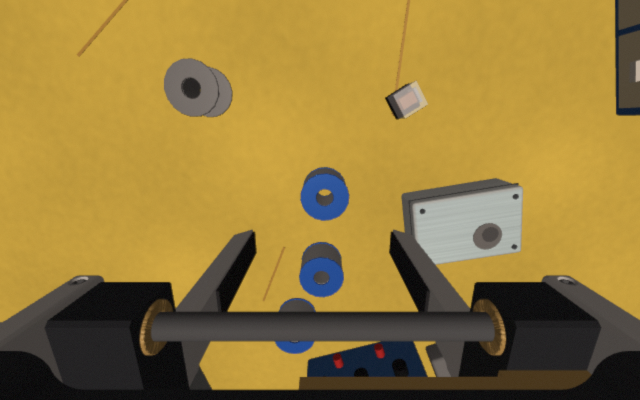

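The wanted reel is at wrist (324,196), bore see-through, farthest left (y = -0.352). The neighbours at (321,276) and (294,346) have y = -0.446 and -0.527. The fitted radius is 26 mm, as it should be, so I'm grasping it.

```bash
python3 - <<'E'
from h import *
p=np.array([.5233,-.3523,0])
r.move_straight(p+[0,0,.012],feed=.15)
r.close(30); print(r.get_width(),r.get_grip_force())
r.move_straight(p+[0,0,.16],feed=.2)
w=r.camera("wrist");save(w,"w2.png");print(r.get_width(),r.get_force())
# stand pose
yaw=np.arctan2(-.027,.141);X=np.array([np.cos(yaw),np.sin(yaw),0]);Y=np.array([-X[1],X[0],0])
sp=np.array([.5165,.214,0])
th=np.arctan2(Y[0],-Y[1]);print(np.degrees(yaw),np.degrees(th))
r.move_to(sp-.03*np.array([np.cos(th),np.sin(th),0])*0+[0,0,.20],DOWN(th))
w=r.camera("wrist");save(w,"w3.png");print(proj(w,sp+[0,0,.08]),proj(w,sp+[0,0,.014]),r.get_time(),r.get_tool_pos(),r.get_joint_positions())
a=cv2.imread("pics/w2.png");b=cv2.imread("pics/w3.png")
cv2.imwrite("pics/w23.png",np.hstack([a[:, 120:520],b[:,120:520]]))
E
```

```text
0.05420504352827584 30.00019647181034
0.0546883786161637 [ 0.11301079  0.32448651 -2.1154556 ]
-10.840305454330567 169.15969454566945
[323.22293539 196.22640056] [323.09951496 183.2603127 ] 9.475 [0.51689904 0.21321174 0.19989614] [ 1.88547350e-01  3.86235491e-02  1.79753523e+00 -1.86560207e-04
  1.30556996e+00 -1.19152306e+00]
```

View pics/w23.png

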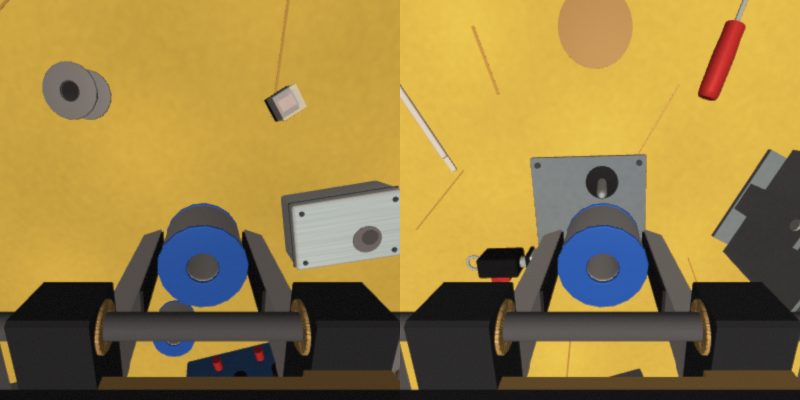

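The wrist view shows the reel held squarely, flange at (323,266), and the collar and spindle at (322,183), within 1-2 px of the projection. I'll fit both precisely.

```bash
python3 - <<'E'
from h import *
w=r.camera("wrist");f=w["frame"];t=r.get_tool_pos()
hsv=cv2.cvtColor(f,cv2.COLOR_RGB2HSV)
m=cv2.inRange(hsv,(105,120,60),(125,255,255));n,l,s,ce=cv2.connectedComponentsWithStats(m)
i=1+np.argmax(s[1:,4]);pts=np.argwhere(l==i)[:,::-1].astype(np.int32);h=cv2.convexHull(pts)[:,0]
q=np.array([onz(w,u,v,t[2]+.034)[:2] for u,v in h],np.float32);print("flange",cv2.minEnclosingCircle(q),cv2.fitEllipse(q),"tcp",t)
g=cv2.cvtColor(f,cv2.COLOR_RGB2GRAY);m=((g<55)*1).astype(np.uint8);m[:150]=0;m[202:]=0;m[:,:295]=0;m[:,350:]=0
n,l,s,ce=cv2.connectedComponentsWithStats(m);i=1+np.argmax(s[1:,4]);pts=np.argwhere(l==i)[:,::-1].astype(np.int32);h=cv2.convexHull(pts)[:,0];print(s[i])
q=np.array([onz(w,u,v,.014)[:2] for u,v in h],np.float32);print("collar",cv2.minEnclosingCircle(q),cv2.fitEllipse(q))
print(g[178:204:2,308:340:2])
E
```

```text
flange ((0.5167757868766785, 0.21283848583698273), 0.02672366425395012) ((0.5169885754585266, 0.21287283301353455), (0.052262403070926666, 0.05286719650030136), 1.0533500909805298) tcp [0.51689119 0.21322082 0.1999029 ]
[306 166  32  31 593]
collar ((0.5141409635543823, 0.2121576964855194), 0.02123311161994934) ((0.5141673684120178, 0.2122412770986557), (0.04158693552017212, 0.04239986836910248), 75.7631607055664)
[[ 38  36  38  36  38  41  55  59  48  36  36  37  38  39  41 122]
 [ 36  37  37  37  37  62  81  83  82  43  38  35  38  36  40  95]
 [ 37  35  36  38  38  73  83  86  86  56  35  37  36  35  37  92]
 [ 35  37  35  35  40  75  84  86  85  65  38  37  37  34  39 107]
 [ 35  35  34  36  42  78  86  87  87  67  38  35  33  36  41 122]
 [ 36  35  34  35  45  80  86  89  89  76  35  36  35  35  65 127]
 [ 62  36  35  35  47  83  98 105  97  75  35  36  36  38 111 130]
 [120  50  34  36  52  96 128 137 113  79  36  35  36  79 130 131]
 [131 118  51  36  50 106 171 175 144  82  36  39  78 126 130 131]
 [132 132 125  81  48  99 169 175 125  64  55  99 130 129 130 130]
 [131 132 132 130 126 109 107 106 105 123 129 130 130 131 128 129]
 [132 131 131 131 131 131 129 128 129 130 131 129 130 131 130 129]
 [130 131 129 131 130 129 123 122 121 121 124 129 129 128 130 131]]
```

```bash
python3 - <<'E'
from h import *
p=np.array([.5145,.2126,0])
r.move_straight(p+[0,0,.10],feed=.12)
f0=np.array(r.get_force())
w=r.camera("wrist");save(w,"w4.png")
for z in [.088,.08,.06,.04,.03,.0275,.026,.025]:
    r.move_straight(p+[0,0,z],feed=.08 if z<.1 and z>.035 else .03)
    f=np.array(r.get_force())-f0;print(z,r.get_tool_pos().round(4),f.round(2))
    if np.linalg.norm(f)>8:break
print(r.get_time())
E
```

```text
0.088 [0.5139 0.2125 0.0872] [0.57 1.51 1.3 ]
0.08 [0.5139 0.2125 0.0792] [-0.25  0.64  1.57]
0.06 [0.5138 0.2125 0.059 ] [0.3  1.09 0.65]
0.04 [0.5139 0.2125 0.0392] [-0.19  0.95  1.18]
0.03 [0.5144 0.2126 0.0299] [-0.13  1.47  1.34]
0.0275 [0.5144 0.2126 0.0274] [ 0.05  0.57 -1.28]
0.026 [0.5146 0.2126 0.0261] [0.56 2.46 0.35]
0.025 [0.5147 0.2126 0.026 ] [-3.62  0.05  7.57]
13.1417
```

```bash
python3 - <<'E'
from h import *
r.let_go()
r.move_straight([.5147,.2126,.19],feed=.25)
yaw=np.radians(-10.8);X=np.array([np.cos(yaw),np.sin(yaw),0]);Y=np.array([-X[1],X[0],0])
th=np.arctan2(X[0],-X[1]);print(np.degrees(th))
h=np.array([.5787,.068,0])
r.move_to(h-.0*Y+[0,0,.19],DOWN(th))
w=r.camera("wrist");save(w,"w5.png");P=np.array(w["pose"]);print(P[:3,3].round(3),proj(w,h+[0,0,.078]),r.search_frame("handle","wrist")[:2],r.search_frame("button_face","wrist")[:2],r.get_time(),r.get_joint_positions().round(2))
E
```

```text
79.2
[0.594 0.149 0.367] [322.92718589 198.97124962] [{'box': [313.2, 162.2, 346.0, 227.8], 'confidence': 0.89}] [{'box': [340.1, 181.2, 344.6, 206.0], 'confidence': 0.46}] 16.0667 [-0.08  0.1   1.75  0.    1.29  0.11]
```

View pics/w5.png

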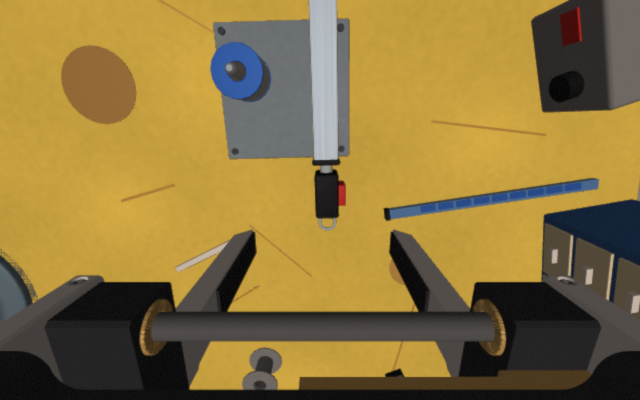

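The reel sits on the spindle at (237,71), with the spindle tip sticking out. The handle is at (327,194), its button at (342,194), pointing +x.

```bash
python3 - <<'E'
from h import *
w=r.camera("wrist");f=w["frame"];g=cv2.cvtColor(f,cv2.COLOR_RGB2GRAY);hsv=cv2.cvtColor(f,cv2.COLOR_RGB2HSV)
m=((g<45)*1).astype(np.uint8);m[:166]=0;m[225:]=0;m[:,:300]=0;m[:,360:]=0
n,l,s,ce=cv2.connectedComponentsWithStats(m);i=1+np.argmax(s[1:,4]);print(s[i],ce[i])
pts=np.argwhere(l==i)[:,::-1]
q=np.array([onz(w,u,v,.078)[:2] for u,v in pts],np.float32);print("handle",cv2.minAreaRect(q))
# tube edges: bright grey-white columns
L=[];R=[]
for v in range(5,150,5):
    ok=np.where((hsv[v,290:360,1]<60)&(hsv[v,290:360,2]>165))[0]+290
    if len(ok)>15: L.append(onz(w,(ok[0]+ok[-1])/2,v,.073)[:2]);R.append(ok[-1]-ok[0])
L=np.array(L);d=cv2.fitLine(L.astype(np.float32),2,0,.01,.01).ravel();print("tube",d,np.degrees(np.arctan2(d[1],d[0])),R)
# widths of lengths, seat by flange
m=cv2.inRange(hsv,(105,120,60),(125,255,255));m[130:]=0;m[:,300:]=0
n,l,s,ce=cv2.connectedComponentsWithStats(m);i=1+np.argmax(s[1:,4]);h=cv2.convexHull(np.argwhere(l==i)[:,::-1].astype(np.int32))[:,0]
for z in(.06,.07):print("reel",z,cv2.minEnclosingCircle(np.array([onz(w,u,v,z)[:2] for u,v in h],np.float32)))
E
```

```text
[ 315  170   28   48 1020] [326.26862745 193.98529412]
handle ((0.5859212279319763, 0.07224429398775101), (0.05245495215058327, 0.028778500854969025), 78.88570404052734)
tube [0.16049466 0.9870367  0.60207343 0.18849902] 80.76439 [np.int64(25), np.int64(25), np.int64(25), np.int64(25), np.int64(24), np.int64(24), np.int64(25), np.int64(25), np.int64(25), np.int64(25), np.int64(24), np.int64(24), np.int64(24), np.int64(24), np.int64(24), np.int64(23), np.int64(23), np.int64(23), np.int64(24), np.int64(23), np.int64(23), np.int64(22), np.int64(22), np.int64(22), np.int64(22), np.int64(22), np.int64(22), np.int64(22), np.int64(22)]
reel 0.06 ((0.5163807272911072, 0.2114863097667694), 0.026755746454000473)
reel 0.07 ((0.5189075469970703, 0.2094515711069107), 0.025889847427606583)
```

```bash
python3 - <<'E'
from h import *
from scipy.optimize import least_squares
w=r.camera("wrist");f=w["frame"];hsv=cv2.cvtColor(f,cv2.COLOR_RGB2HSV)
g=((hsv[...,1]<60)&(hsv[...,2]>90)&(hsv[...,2]<160)).astype(np.uint8)
# plate edge lines by scanning
def line(p,z):
    P=np.array([onz(w,u,v,z)[:2] for u,v in p],np.float32);d=cv2.fitLine(P,cv2.DIST_HUBER,0,.01,.01).ravel();return d,np.degrees(np.arctan2(d[1],d[0]))%180
right=[(np.where(g[v,338:380])[0].max()+338,v) for v in range(35,140,3)]
bot=[(u,np.where(g[120:180,u])[0].max()+120) for u in range(240,306,3)]
left=[(np.where(g[v,195:260])[0].min()+195,v) for v in range(105,148,3)]
top=[(u,np.where(g[5:60,u])[0].min()+5) for u in range(225,300,3)]
for n,p in zip("RBLT",(right,bot,left,top)): d,a=line(p,.010);print(n,d.round(4),round(a,2),p[0],p[-1])
red=cv2.inRange(hsv,(0,150,80),(8,255,255))|cv2.inRange(hsv,(172,150,80),(180,255,255));red[:160]=0;red[225:]=0;red[:,:320]=0;red[:,360:]=0
b=np.argwhere(red)[:,::-1];print("red px",b.min(0),b.max(0),onz(w,*b.mean(0),.073).round(4))
k=cv2.cvtColor(f,cv2.COLOR_RGB2GRAY)
for v in (176,194,212): print(v,k[v,308:350])
E
```

```text
R [0.1611 0.9869 0.6309 0.1871] 80.73 (np.int64(347), 35) (np.int64(347), 137)
B [ 0.9869 -0.1616  0.5249  0.1159] 170.7 (240, np.int64(158)) (303, np.int64(156))
L [0.1587 0.9873 0.4745 0.1677] 80.87 (np.int64(223), 105) (np.int64(228), 147)
T [ 0.9872 -0.1593  0.5455  0.2658] 170.83 (225, np.int64(23)) (297, np.int64(21))
red px [338 184] [344 204] [0.5995 0.0682 0.073 ]
176 [158 159 158 157 157 141  63  23  25  24  26  23  24  22  27  27  27  28
  27  25  30  26  25  26  23  25  25  22  27  74 141 154 154 155 155 154
 154 154 154 153 154 154]
194 [160 161 158 158 159 146  86  32  26  31  29  33  31  31  30  31  29  30
  29  28  28  29  27  28  27  28  26  26  20  35  65  84  85  83  81  80
  78 106 148 154 155 155]
212 [160 160 158 159 157 157 143  67  24  21  24  25  25  25  25  24  26  23
  23  26  24  27  23  23  24  23  23  23  23  45 101 154 158 157 158 157
 158 158 158 156 157 157]
```

Yaw is -9.2° from all four plate edges, and the handle centre is about (0.584, 0.070). Next I grip it and check the width.

```bash
cat >> h.py <<'E'
yaw=np.radians(-9.2);X=np.array([np.cos(yaw),np.sin(yaw),0]);Y=np.array([-X[1],X[0],0]);th=np.arctan2(X[0],-X[1])
H=np.array([.584,.070,0])+.001*X
E
python3 - <<'E'
from h import *
r.move_to(H+[0,0,.15],DOWN(th))
r.move_straight(H+[0,0,.042],feed=.12)
f0=np.array(r.get_force());r.close(30)
f=np.array(r.get_force())-f0
print(r.get_width(),r.get_grip_force(),"fx,fy",f@X,f@Y,f[2],r.get_tool_pos(),H,r.get_time())
save(r.camera("wrist"),"w6.png");save(r.camera("side"),"s6.png")
E
```

```text
0.027473200329268154 29.999519884586334 fx,fy -5.69453627793089 -1.3796322327518187 5.521762420130772 [0.58349786 0.07009858 0.04196281] [0.58498714 0.06984012 0.        ] 18.5333
```

```bash
python3 - <<'E'
from h import *
p0=np.array(r.get_tool_pos());print(r.get_time())
for d in [.02,.05,.08,.10,.108,.110,.1115]:
    r.move_straight(p0-d*Y,feed=.06 if d<.105 else .02)
    f=np.array(r.get_force());t=np.array(r.get_tool_pos())-p0
    print(d,"moved",(-t@Y).round(4),(t@X).round(4),"F",(f@X).round(1),(f@Y).round(1),f[2].round(1),"w",round(r.get_width(),4),round(r.get_grip_force(),1))
    if abs(f@Y)>14: break
print(r.get_time())
w=r.camera("wrist");save(w,"w7.png");s=r.camera("side");save(s,"s7.png");c=r.camera("scene");save(c,"c7.png")
k=[cv2.resize(cv2.imread("pics/s7.png")[150:270,250:390],None,fx=2.8,fy=2.8,interpolation=2),cv2.resize(cv2.imread("pics/c7.png")[130:300,240:400],(400,425),interpolation=2)]
o=np.zeros((425,800,3),np.uint8);o[:336,:392]=k[0];o[:,400:]=k[1];cv2.imwrite("pics/o7.png",o)
E
```

```text
18.6333
0.02 moved 0.0203 -0.0001 F 0.0 0.9 1.2 w 0.0274 30.0
0.05 moved 0.0505 -0.0001 F -2.3 0.9 2.7 w 0.027 30.0
0.08 moved 0.08 -0.0002 F -3.1 2.2 4.4 w 0.0275 30.0
0.1 moved 0.0999 -0.0002 F -3.5 3.0 4.5 w 0.0273 30.0
0.108 moved 0.1076 -0.0002 F -5.1 3.6 5.0 w 0.0271 30.0
0.11 moved 0.1095 -0.0003 F -3.9 3.8 4.8 w 0.0274 30.0
0.1115 moved 0.1101 -0.0002 F -4.7 6.9 5.3 w 0.0276 30.0
21.95
```

View pics/o7.png

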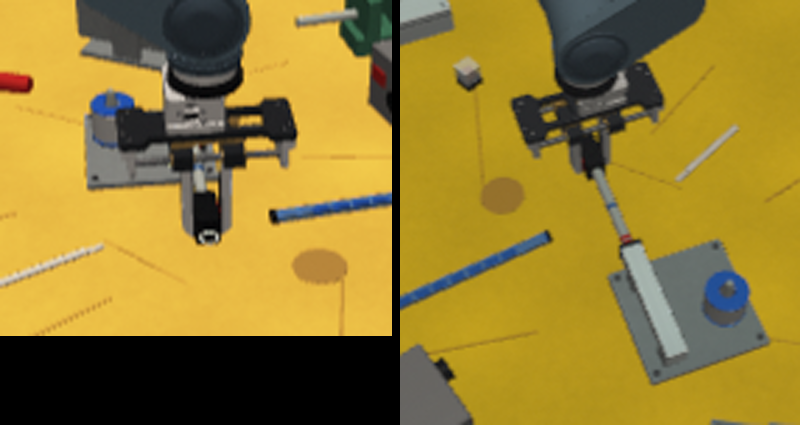

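View pics/w7.png

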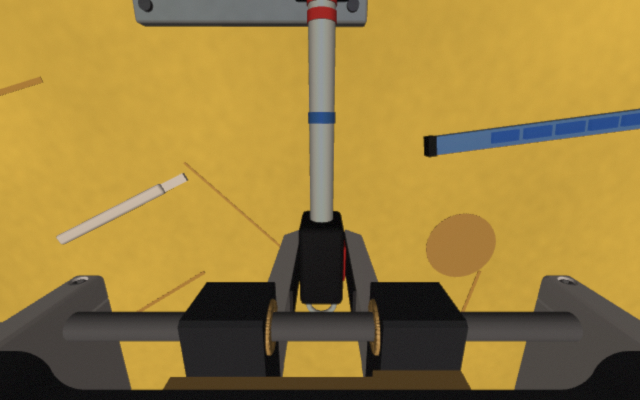

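The wrist view shows the blue band at (321,117) and the red bands at (321,12) and the top edge. The handle is gripped with the button in, and the scene view shows the reel home on the spindle. The pull force jumped at 0.110 m. I'll firm it up against the stop and check that it holds.

```bash
python3 - <<'E'
from h import *
t=np.array(r.get_tool_pos());f=[]
r.move_straight(t-.0025*Y,feed=.02)
t1=np.array(r.get_tool_pos());r.dwell(.6);t2=np.array(r.get_tool_pos())
print((t-t1)@Y,(t-t2)@Y,np.array(r.get_force())@Y,r.get_width(),r.get_grip_force(),r.get_time())
if abs((t-t2)@Y)<.0025 and r.get_width()<.0285: print(r.finish_job())
E
```

```text
0.00013744113362127927 0.0001114119568121818 11.518118134576861 0.027290912846403698 29.995020925998688 22.95
the job is handed in; nothing more can be done
None
```

The reel is fully home on the spindle and released. The arm is held at its second stop by the gripped handle with the button in, and the job was handed in at about 23 s.

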